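Turn the toy display until the dinosaur is in front

ROBOT

A 6-joint arm with a two-finger parallel gripper is mounted at the origin on the work surface. World frame = base frame: x ahead of the robot, y to its left, z up, the work surface at z = 0. Lengths are in m, angles in rad, forces in N, time in s.
With the tool pointing down it reaches from about 0.275 to 1 m from the base axis. Payload 8.4 kg.
Tool frame: the origin (TCP) lies on the centre line of the jaws, within the pads' length; the fingertips stand 17 mm ahead of it and the grasp point (between the pads) lies 2 mm behind it (bot.tcp_to_tips is the y of the fingertips in the tool frame, in m); y points along the fingers, z is the direction in which the jaws open and shut, and the axes are right-handed (so a half turn about y gives the same grasp; the last joint's range is limited). The gripper opens to 85 mm and grips with 20 to 120 N. Pads are 22 mm wide; open, the fingers measure 114 mm over their backs; the gripper's body (76 mm by 85 mm) begins 54 mm behind the grasp point. The pads swing forward as they close: fully open they stand 13 mm farther back than shut.
Start: joints at [1.204, 0.353, 1.633, -0, 1.155, -0.002], TCP at [0.223, 0.584, 0.248] pointing down, gripper open.
Joint ranges: [-2.63, 2.63], [-0.92, 2.1], [0.06, 2.66], [-1.3, 4.44], [0, 2.69], [-3.02, 3.02]. Speed limits (rad/s): [2.22, 2.22, 2.79, 3.14, 3.14, 3.14].

INTERFACE

Orientations are given as a unit quaternion [x, y, z, w].
In Python, from workcell import bot, hand, kinematics, get_obs, vision, hand_in gives the robot as it stands. The module is installed in compiled form; this text tells all that it offers. Calls block until the motion is done:
- bot.reach(position, orientation): joint-space move of the TCP to a pose.
- bot.servo_line(position, ori=None, velocity=0.15): straight line of the TCP; ori=None keeps the orientation; velocity is the mean speed in m/s.
- bot.goto_joints(angles): joint-space move.
- hand.move_gripper(opening, strength=None): finger opening in m; strength is the grip in N (None keeps the last); returns when the fingers have stopped.
- bot.dwell(seconds).
- kinematics.solve_ik(position, orientation): joint angles nearest the present ones, or None.
- get_obs(): the state.
- vision.read_camera(name): name is "scene" or "top"; returns a dict with "frame" (384x512x3 uint8, red, green, blue), "intrinsics" (3x3 intrinsics, pixels), "view" (4x4, takes a point from world to camera coordinates). Camera axes: x right, y down, z forward; pixel columns grow to the right and rows downward; lengths in m; the calibration is good to about 2 mm. A picture is of the moment at which its call begins. There is no depth.
A pose or a line that the arm cannot do raises bot.IKError and nothing moves.
- hand_in(): hands the job in, once; it reports no verdict.
The state is a dict: "time_s": time; "joint_pos": joint angles; "joint_vel": joint speeds; "joint_efforts": joint torques, N m; "position": TCP position; "orientation": TCP orientation; "wrist_force": force on the tool from outside, world axes, zero at the start; "ft_torque": the same for the moment, N m; "gripper_width": finger opening in m.
Only numpy, scipy, OpenCV 4.12 (cv2) and the standard library are available. Lean on these libraries where they do the work, as an engineer would, in place of code of your own. Each camera call takes 0.05 s, during which the arm holds its last target. There are 200 camera calls.

TASK

Push the pegs around the rim of the round wooden display stand to turn it until the green dinosaur stands at the front, in line with the red arrow on the stand's base, then move clear and leave the stand at rest there. Push gently and do not grip anything: do not touch, lift or tip the toys riding on the stand, and leave the toys on the table alone.

Things in the scene. Friction and masses are not known exactly. Their poses are not given: they have to be found in the camera images.
- stand_base: Fixed dark wooden base of the stand: disc 200 mm across, 12 mm thick, with a flat white tongue (36 mm wide, 4 mm thick) along its -x axis to 240 mm from the centre; a red arrow on the tongue, 190 to 220 mm out, marks the front. Origin: centre of the underside, on the wheel's axle. Its -x axis points to the front (roughly towards the robot).
- wheel: Round wooden wheel, 260 mm across, 18 mm thick, on the stand's vertical axle; turns both ways without stops; about 1 N at the rim turns it, and it stops when left. Origin: centre of its underside, 30 mm above the table; its top face is 48 mm above the table. Eight straight rim pegs stick out level, like a ship's wheel, every 45 degrees, the first along its +x axis.
- peg (a point): Middle of the free length of the first rim peg, on the wheel's +x axis, 160 mm from the axle and 39 mm above the table. All eight pegs are alike: dark wood, round, 16 mm thick, reaching from the rim (130 mm) to 190 mm from the axle. Under the pegs there is only the table and the 4 mm tongue.
- dino_mid (a point): Green plastic dinosaur, 90 mm long, 40 mm wide, 70 mm tall, loose on the wheel about 65 mm from the axle with its head pointing outwards, always about on the wheel's -x axis. This point is at the middle of it, 35 mm above its feet; its -x axis points to its head.
- cup: Stainless steel toy cup, 54 mm across, 50 mm high, loose and upright on the wheel 65 mm from the axle. Origin: centre of the underside.
- clown: Wooden clown stacker with coloured rings and red hat, 48 mm across, 88 mm tall, loose and upright on the wheel 65 mm from the axle. Origin: centre of the underside.
- cube: Clear acrylic cube, 42 mm, loose on the wheel 65 mm from the axle. Origin: centre of the underside.
- car: Bystander on the table: wooden toy car, 90 mm long, 54 mm wide, 52 mm high. Origin: centre of the underside.
- duck: Bystander on the table: yellow toy duck, 80 mm long, 40 mm wide, 69 mm high. Origin: centre of the underside.
- ring: Bystander on the table: orange stacking ring, 70 mm across, 20 mm high. Origin: centre of the underside.
- arch: Bystander on the table: red wooden arch, 90 by 30 mm, 60 mm high. Origin: centre of the underside.
- dino: The same dinosaur; origin between its feet, on the wheel's top face.

How it is judged:
At the end, for the whole second after the job is handed in: The dinosaur's middle is within 12 mm of the front line (axle through red arrow), on the arrow's side, 45 to 85 mm from the axle; the wheel is at rest; all four toys stand upright on it within 90 mm of the axle; the toys on the table are within 20 mm of where they began (x of dino_mid in the frame of stand_base between -0.085 and -0.045 m and y of dino_mid in the frame of stand_base between -0.012 and 0.012 m and angular speed of wheel below 0.05 rad/s and angle between each of dino_mid, cup, clown, cube's own z axis and vertical below 0.2 rad and horizontal distance between each of dino_mid, cup, clown, cube and wheel below 0.09 m and height (world z) of dino_mid between 0.073 and 0.093 m and height (world z) of cup between 0.038 and 0.058 m and height (world z) of clown between 0.038 and 0.058 m and height (world z) of cube between 0.038 and 0.058 m and distance of each of car, duck, ring, arch from where it was at the start of the episode below 0.02 m); the robot touches nothing.
It fails at once if a toy, on the stand or on the table, is touched by the robot (more than 0.5 N) (contact force between any of dino, cup, clown, cube, car, duck, ring, arch and the fingers above 0.5 N or contact force between any of dino, cup, clown, cube, car, duck, ring, arch and the arm above 0.5 N).
It fails at once if a toy on the stand is tipped (over 0.35 rad), lifted 15 mm or falls off (angle between any of dino_mid, cup, clown, cube's own z axis and vertical above 0.35 rad or height (world z) of dino_mid above 0.098 m or height (world z) of dino_mid below 0.068 m or height (world z) of any of cup, clown, cube above 0.063 m or height (world z) of any of cup, clown, cube below 0.033 m).
It fails at once if a toy on the table is moved more than 20 mm (distance of any of car, duck, ring, arch from where it was at the start of the episode above 0.02 m).
It fails at once if the stand is gripped or pushed hard (more than 25 N) (contact force between wheel and the fingers above 25 N or contact force between wheel and the arm above 25 N).
It also fails if it takes over 69 s, if anything falls off the work surface, if the arm or the gripper's body presses on something with over 40 N, if the wrist force passes 120 N, or if a joint passes its speed limit or range.

## Working session

There is one attempt and no reset: what is moved stays moved. The work goes in short steps, each a Python script; the robot and the scene stay as the last script left them, time stands still between calls to the robot, and variables do not carry over. Pictures are saved under pics/ and viewed, and the job is handed in when it is done.

```bash
mkdir -p pics; ls; python3 - <<'E'
from workcell import bot, hand, get_obs, vision
import cv2, numpy as np
for n in ("top","scene"):
    c=vision.read_camera(n); cv2.imwrite(f"pics/{n}0.png",c["frame"][:,:,::-1]); print(n,c["intrinsics"].tolist(),np.round(c["view"],4).tolist())
o=get_obs(); print(o["time_s"],o["position"],o["orientation"],o["gripper_width"],bot.tcp_to_tips)
E
```

```text
pics
top [[393.5164568745238, 0.0, 260.7019901302401], [0.0, 393.5164568745238, 199.08101221914083], [0.0, 0.0, 1.0]] [[0.0028, -1.0, 0.0002, -0.0037], [-0.9845, -0.0028, -0.1752, 0.566], [0.1752, 0.0003, -0.9845, 1.3074], [0.0, 0.0, 0.0, 1.0]]
scene [[417.49259538925946, 0.0, 252.7710231425814], [0.0, 417.49259538925946, 193.04941281036034], [0.0, 0.0, 1.0]] [[0.7225, 0.6913, 0.0084, -0.4156], [0.4934, -0.5071, -0.7067, -0.2098], [-0.4843, 0.5148, -0.7074, 1.4378], [0.0, 0.0, 0.0, 1.0]]
0.1 [0.22285924 0.583495   0.24764895] [ 0.69579383 -0.12833205  0.12819907 -0.69495815] 0.08552986757273257 0.017
```

View pics/top0.png

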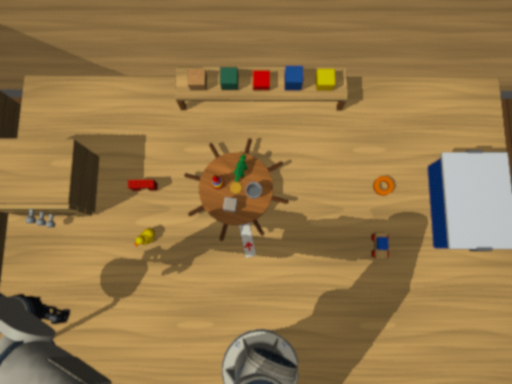

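View pics/scene0.png

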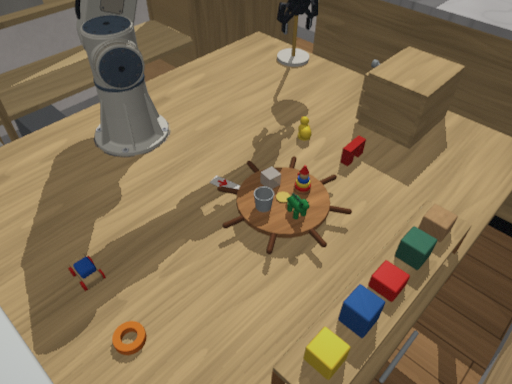

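The top view shows the wheel centre near (236,188), the arrow tongue near (249,245) and the green dino near (241,167), which is almost opposite the front. I'll measure these precisely.

```bash
cat > h.py <<'E'
from workcell import bot, hand, kinematics, get_obs, vision, hand_in
import cv2, numpy as np
def cast(c,uv,z):
    K,T=c["intrinsics"],c["view"]; R,t=T[:3,:3],T[:3,3]
    o=-R.T@t; d=R.T@np.linalg.inv(K)@np.array([uv[0],uv[1],1.]); return (o+d*(z-o[2])/d[2])
def proj(c,p):
    q=c["intrinsics"]@(c["view"]@np.append(p,1))[:3]; return q[:2]/q[2]
def rectify(c,ctr,z,half=0.26,s=1000):
    """metric top-down picture of the plane at height z: column=-y, row=-x (1 px = 1/s m)"""
    n=int(2*half*s); w=np.array([[ctr[0]+half,ctr[1]+half],[ctr[0]+half,ctr[1]-half],[ctr[0]-half,ctr[1]-half],[ctr[0]-half,ctr[1]+half]])
    src=np.float32([proj(c,[*p,z]) for p in w]); dst=np.float32([[0,0],[n,0],[n,n],[0,n]])
    return cv2.warpPerspective(c["frame"],cv2.getPerspectiveTransform(src,dst),(n,n),flags=cv2.INTER_CUBIC)
def blobs(c,lo,hi,box):
    h=cv2.cvtColor(c["frame"],cv2.COLOR_RGB2HSV); m=cv2.inRange(h,lo,hi); k=np.zeros_like(m); k[box[1]:box[3],box[0]:box[2]]=1; m*=k
    n,_,st,ce=cv2.connectedComponentsWithStats(m); return [(int(st[i,4]),ce[i].round(1),st[i,:4].tolist()) for i in range(1,n) if st[i,4]>5]
def look(name,new):
    c=vision.read_camera(name); cv2.imwrite(f"pics/{new}.png",c["frame"][:,:,::-1]); return c
E
python3 - <<'E'
from h import *
c=look("top","top1")
box=(180,130,300,262)
for k,lo,hi in (("green",(40,80,20),(85,255,255)),("red",(172,140,60),(180,255,255)),("red0",(0,180,80),(4,255,255)),("white",(0,0,150),(180,60,255)),("hub",(20,150,120),(32,255,255))):
    print(k,[(a,p,b,cast(c,p,.004 if k in("red","red0","white") else .05)[:2].round(4)) for a,p,b in blobs(c,lo,hi,box)])
r=rectify(c,cast(c,(236,188),.048)[:2],.039); print(cast(c,(236,188),.048))
cv2.imwrite("pics/rect1.png",r[:,:,::-1])
for n,p in (("duck",(146,236)),("arch",(142,185)),("car",(380,245)),("ring",(384,185))): print(n,cast(c,p,.02).round(3))
E
```

```text
green [(190, array([240. , 168.1]), [234, 155, 13, 27], array([0.6758, 0.0707]))]
red []
red0 [(23, array([215.6, 179. ]), [213, 177, 6, 5], array([0.6471, 0.1606])), (8, array([248. , 244.5]), [247, 243, 3, 4], array([0.4127, 0.0419]))]
white [(94, array([229.4, 203.4]), [224, 198, 11, 11], array([0.5582, 0.1094])), (85, array([246. , 230.4]), [241, 225, 11, 11], array([0.4621, 0.0494])), (16, array([248.3, 254.9]), [246, 254, 7, 3], array([0.3767, 0.0406]))]
hub [(92, array([235.5, 187.1]), [231, 181, 10, 12], array([0.6079, 0.0855])), (7, array([218.7, 185.1]), [216, 184, 6, 3], array([0.6148, 0.1439]))]
[0.60514408 0.08380925 0.048     ]
duck [0.44  0.395 0.02 ]
arch [0.621 0.419 0.02 ]
car [ 0.411 -0.415  0.02 ]
ring [ 0.623 -0.44   0.02 ]
```

View pics/rect1.png

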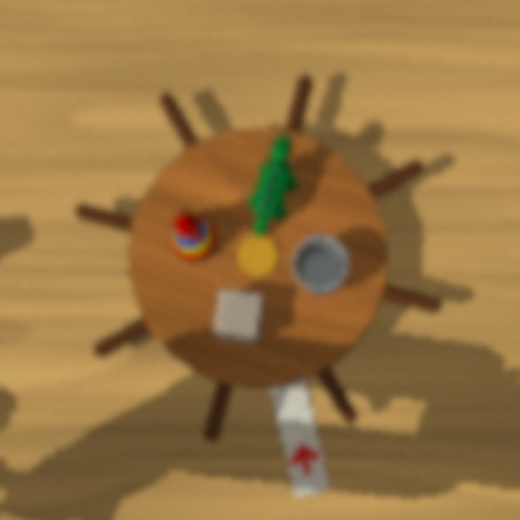

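```bash
cat >> h.py <<'E'
from scipy.spatial.transform import Rotation as Rt
C=np.array([.6077,.0854])
def pose(phi,r=.175,z=.039,s=1):
    a=np.radians(phi); t=s*np.array([-np.sin(a),np.cos(a),0]); y=np.array([0,0,-1.])
    return [C[0]+r*np.cos(a),C[1]+r*np.sin(a),z], Rt.from_matrix(np.column_stack([np.cross(y,t),y,t])).as_quat()
def tongue(c):
    r=rectify(c,[.41,.045],.004,.07,2000); h=cv2.cvtColor(r,cv2.COLOR_RGB2HSV)
    w=cv2.inRange(h,(0,0,90),(180,75,255)); red=cv2.inRange(h,(0,130,50),(6,255,255))|cv2.inRange(h,(170,130,50),(180,255,255))
    xy=lambda p:np.array([.41+.07-p[1]/2000,.045+.07-p[0]/2000])
    n,l,st,ce=cv2.connectedComponentsWithStats(w|red); i=1+st[1:,4].argmax()
    box=cv2.minAreaRect(np.argwhere(l==i)[:,::-1].astype(np.float32)); m=cv2.moments(red,True)
    return r,l==i,xy(box[0]),box,xy((m["m10"]/m["m00"],m["m01"]/m["m00"]))
E
python3 - <<'E'
from h import *
c=look("top","top2"); r,m,ctr,box,red=tongue(c)
ang=lambda p:np.degrees(np.arctan2(*(p-C)[::-1]))
print("tongue",ctr,ang(ctr),box,"red",red,ang(red),np.linalg.norm(red-C))
cv2.imwrite("pics/tongue.png",np.hstack([r[:,:,::-1],np.dstack([m*np.uint8(255)]*3)]))
print("shelf",cast(c,(260,102),0.05),"greenmid z.083",[ (cast(c,p,.083)[:2],ang(cast(c,p,.083)[:2])) for a,p,b in blobs(c,(40,80,20),(85,255,255),(180,130,300,262))])
for s in (1,-1):
  for phi in (-83,-110,-140,-170,-190,-200):
    q=kinematics.solve_ik(*pose(phi,s=s)); print(s,phi,None if q is None else np.round(q,2))
E
```

```text
tongue [0.44876986 0.05005867] -167.4631123647448 ((129.88265991210938, 62.460289001464844), (143.26255798339844, 79.0238265991211), 77.73522186279297) red [0.41110412 0.04118601] -167.32518738462903 0.2015063745347447
shelf [0.92167904 0.00146783 0.05      ] greenmid z.083 [(array([0.66724501, 0.06920181]), np.float64(-15.218070263750974))]
1 -83 [-0.14  0.62  1.74 -0.    0.78 -0.26]
1 -110 [-0.15  0.53  1.93 -0.    0.68  0.2 ]
1 -140 [-0.06  0.45  2.1  -0.    0.6   0.81]
1 -170 [ 0.12  0.41  2.17 -0.    0.56  1.52]
1 -190 [ 0.26  0.42  2.15 -0.    0.57  2.  ]
1 -200 [ 0.31  0.44  2.12 -0.    0.59  2.23]
-1 -83 [-0.14  0.62  1.74 -0.    0.78  2.88]
-1 -110 [-0.15  0.53  1.93 -0.    0.68 -2.94]
-1 -140 [-0.06  0.45  2.1  -0.    0.6  -2.33]
-1 -170 [ 0.12  0.41  2.17 -0.    0.56 -1.62]
-1 -190 [ 0.26  0.42  2.15 -0.    0.57 -1.14]
-1 -200 [ 0.31  0.44  2.12 -0.    0.59 -0.91]
```

View pics/tongue.png

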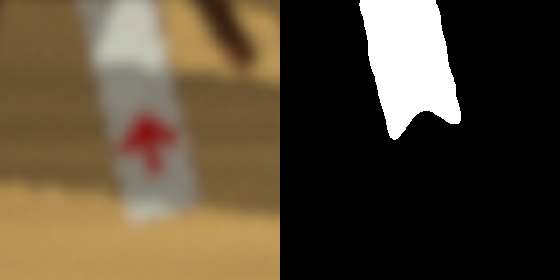

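Front is at −167.4°, and the tongue and arrow agree on it. The dino is at −15.2°, in line with a peg at −14.7°. It needs about −152° clockwise, in two strokes along the right and near side.

```bash
cat >> h.py <<'E'
def arc(a,b,v=.06,step=8):
    n=max(1,int(np.ceil(abs(b-a)/step)))
    for phi in np.linspace(a,b,n+1)[1:]:
        p,q=pose(phi); bot.servo_line(p,q,velocity=v); o=get_obs(); f=o["wrist_force"]
        print(round(phi,1),"F",np.round(f,1),"t",round(o["time_s"],1))
        if np.linalg.norm(f[:2])>12: print("STOP"); return False
    return True
E
python3 - <<'E'
from h import *
p=get_obs()["position"]; bot.servo_line([p[0],p[1],.32],velocity=.2)
hand.move_gripper(0.0)
bot.reach(*pose(-83,z=.28)); print(get_obs()["position"],get_obs()["gripper_width"],get_obs()["time_s"])
c=look("top","top3")
p,q=pose(-83); bot.servo_line(p,q,velocity=.12)
arc(-83,-115)
look("top","top4"); look("scene","scene4")
E
python3 -c "
import cv2,numpy as np
cv2.imwrite('pics/v4.png',np.hstack([cv2.resize(cv2.imread(f'pics/{a}4.png')[100:292,130:386],(400,300)) for a in('top','scene')]))"
```

```text
[ 0.62915892 -0.08744656  0.28007135] -1.879805495598515e-06 4.2417
-91.0 F [-0.1  0.1  0. ] t 7.0
-99.0 F [-0.3  0.  -0.5] t 7.6
-107.0 F [ 0.1  0.2 -0.1] t 8.1
-115.0 F [-0.1  0.5  0.5] t 8.7
```

View pics/v4.png

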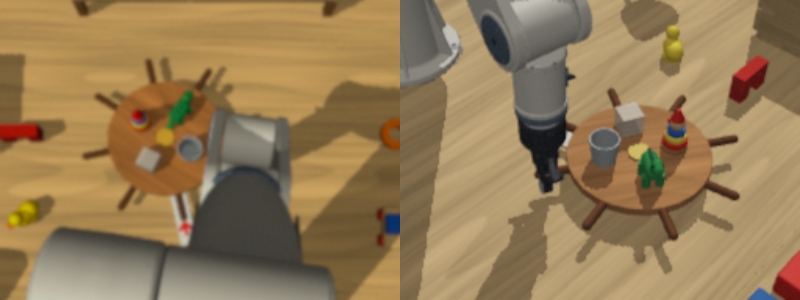

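The wheel is turning clockwise, the toys are undisturbed and the gripper is clear of them. I'll carry on to the end of stroke 1 and set up stroke 2.

```bash
python3 - <<'E'
from h import *
arc(-115,-190)
arc(-190,-186)
p,q=pose(-186,z=.20); bot.servo_line(p,q,velocity=.15)
bot.reach(*pose(-85,z=.20))
print(get_obs()["time_s"])
c=look("top","top5"); look("scene","scene5")
g=[(a,p,cast(c,p,.083)[:2]) for a,p,b in blobs(c,(40,80,20),(85,255,255),(180,130,300,262))]; print(g,[np.degrees(np.arctan2(*(x[2]-C)[::-1])) for x in g])
E
python3 -c "
import cv2,numpy as np
cv2.imwrite('pics/v5.png',np.hstack([cv2.resize(cv2.imread(f'pics/{a}5.png')[100:292,130:386],(400,300)) for a in('top','scene')]))"
```

```text
-122.5 F [ 0.4 -0.   0.5] t 9.3
-130.0 F [-0.1  0.1  1. ] t 9.8
-137.5 F [-0.  -0.5 -0.8] t 10.4
-145.0 F [ 0.   0.4 -0.1] t 10.9
-152.5 F [-0.2  0.2  0.3] t 11.4
-160.0 F [-0.3  0.1  0. ] t 12.0
-167.5 F [-1.  -0.1  0.4] t 12.5
-175.0 F [-0.9  0.6 -0.4] t 13.1
-182.5 F [ 0.1 -0.4 -0.2] t 13.6
-190.0 F [0.1 0.6 0.5] t 14.1
-186.0 F [ 0.2 -0.1  0.3] t 14.5
17.5417
[(162, array([252.1, 191.3]), array([0.58668216, 0.02704309]))] [np.float64(-109.8070017001556)]
```

View pics/v5.png

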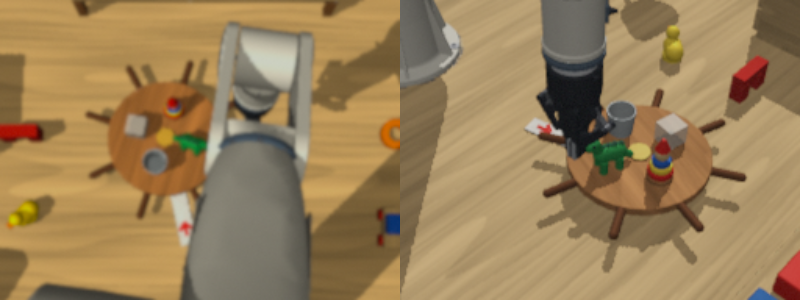

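```bash
cat >> h.py <<'E'
def dino(c):
    b=max(blobs(c,(40,80,20),(85,255,255),(180,130,300,262)),key=lambda x:x[0]); x=cast(c,b[1],.083)[:2]-C
    print("dino area",b[0],b[1],"phi",np.degrees(np.arctan2(x[1],x[0])).round(1),"r",np.linalg.norm(x).round(4))
E
python3 - <<'E'
from h import *
p,q=pose(-85); bot.servo_line(p,q,velocity=.12)
arc(-85,-150); arc(-150,-154,v=.03)
dino(look("top","top6")); 
arc(-154,-150)
p,q=pose(-150,z=.2); bot.servo_line(p,q,velocity=.15)
bot.reach(*pose(-95,r=.3,z=.25))
c=look("top","top7"); look("scene","scene7"); dino(c); print(get_obs()["time_s"])
cv2.imwrite("pics/rect7.png",rectify(c,C,.039)[:,:,::-1])
E
```

```text
-92.2 F [ 0.5  0.3 -0.1] t 19.6
-99.4 F [ 0.2 -0.8  0. ] t 20.2
-106.7 F [-0.5 -0.8  0.1] t 20.7
-113.9 F [ 0.1 -0.8  1.1] t 21.2
-121.1 F [-0.4  0.1 -0.4] t 21.7
-128.3 F [-0.3 -0.7  0.2] t 22.2
-135.6 F [-0.3  0.2 -0.1] t 22.8
-142.8 F [-0.4  0.2 -0.4] t 23.3
-150.0 F [ 0.5  0.4 -0.2] t 23.8
-154.0 F [ 0.5 -0.   0.6] t 24.3
dino area 86 [239.9 199.4] phi -160.3 r 0.0519
-150.0 F [ 0.4 -0.1  0.2] t 24.7
dino area 159 [240.9 203.5] phi -161.5 r 0.0663
27.2583
```

View pics/rect7.png

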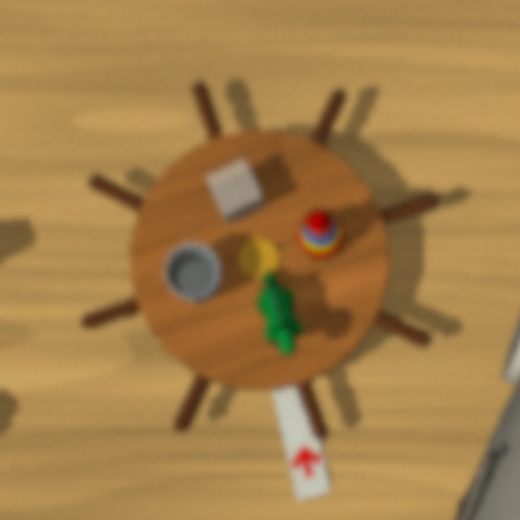

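View pics/scene7.png

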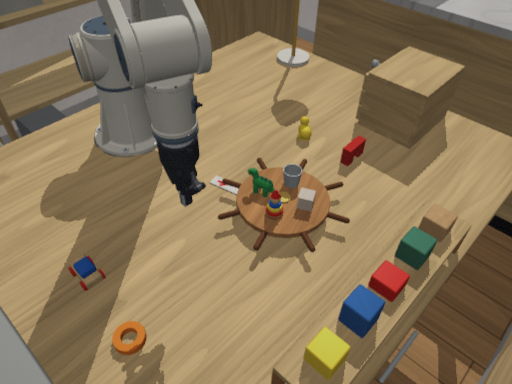

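The dino is upright at −161.5°, and its peg at −160.5°. It needs about 6° more, so I'll give it a gentle final push to finger angle −160°.

```bash
python3 - <<'E'
from h import *
bot.reach(*pose(-143,z=.2)); p,q=pose(-143); bot.servo_line(p,q,velocity=.12)
arc(-143,-152,v=.04); arc(-152,-160,v=.025,step=4)
arc(-160,-155,v=.04)
p,q=pose(-155,z=.2); bot.servo_line(p,q,velocity=.15)
bot.reach(*pose(-95,r=.3,z=.25))
c=look("top","top8"); look("scene","scene8"); dino(c); print(get_obs()["time_s"])
cv2.imwrite("pics/rect8.png",rectify(c,C,.039)[:,:,::-1])
s=vision.read_camera("scene")
# two-view check of dino middle from colour centroids
u=[max(blobs(k,(40,80,20),(85,255,255),b),key=lambda x:x[0])[1] for k,b in((c,(180,130,300,262)),(s,(220,150,340,250)))]
P=[k["intrinsics"]@k["view"][:3] for k in(c,s)]; X=cv2.triangulatePoints(P[0],P[1],u[0].reshape(2,1),u[1].reshape(2,1)); X=(X[:3]/X[3]).ravel()
a=np.radians(-167.4); d=X[:2]-C; print("tri",X.round(4),"along",d@[np.cos(a),np.sin(a)],"side",d@[-np.sin(a),np.cos(a)])
E
```

```text
-147.5 F [ 0.4  0.  -0.4] t 30.3
-152.0 F [ 0.6  0.  -0.2] t 30.8
-156.0 F [-0.6  1.   0.2] t 31.4
-160.0 F [ 0.2 -0.3 -0.5] t 32.1
-155.0 F [0.7 0.2 0.3] t 32.6
dino area 158 [239. 204.] phi -167.2 r 0.0662
35.2167
tri [0.5425 0.0698 0.0808] along 0.06699548480704508 side 0.0010262793163361098
```

View pics/rect8.png

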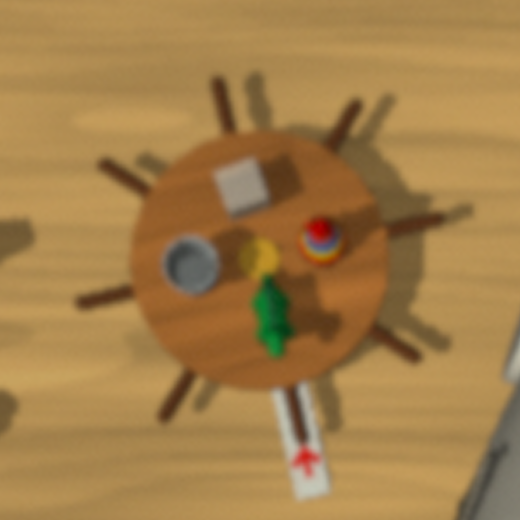

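View pics/scene8.png

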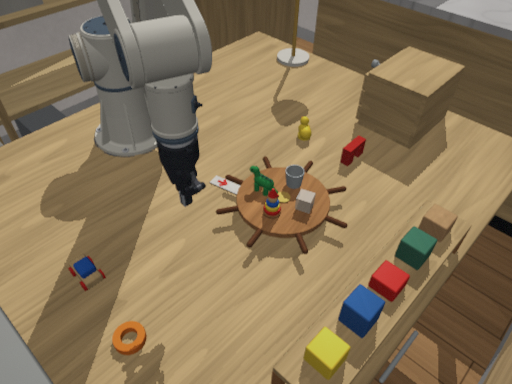

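The dino is on the front line, with its peg directly over the tongue. All four toys are upright and the robot is clear, so I'm handing in.

```bash
python3 -c "
from h import *
hand_in()"
```

```text
the job is handed in; nothing more can be done
```

I turned the stand about 152° clockwise by pushing its rim pegs with the closed fingertips. It took two main strokes and a small final push, after which I moved the arm clear and handed in at about 35 s.

- **Dinosaur position:** The top view put it at −167.2°, against −167.4° for the front line. A check from both cameras put its middle 67 mm out from the axle, 1 mm off the line and 81 mm above the table. All of these are within the limits.
- **Toys and forces:** All four toys on the stand were upright, and the duck, arch, car and ring looked unmoved; I judged that by eye. Wrist force readings, taken after each push step, stayed at about 1 N.
- **At rest:** I did not measure the wheel's speed directly. It had been free of contact for about 2.5 s before the last picture.

None of my final checks failed or disagreed. An earlier dinosaur reading, with the gripper partly hiding it, put its middle 52 mm from the axle; the clear view right after gave 66 mm.

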